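# Clear the suction plate and set its throttle valve two turns open

## Robot

A 6-joint arm with a two-finger parallel gripper is mounted at the origin on a cart in front of the work surface, level with it; the furniture and walls round the work are solid. World frame = base frame: x ahead of the robot, y to its left, z up, the work surface at z = 0. Lengths are in m, angles in degrees, forces in N, time in s.
With the tool pointing down it reaches from about 0.3 to 0.75 m from the base axis. Payload 8.5 kg.
Tool frame: the origin (TCP) lies at the very end of the fingers, on their centre line; the grasp point (between the pads) lies 19 mm behind it; z points along the fingers, y is the line along which they close (so a half turn about z gives the same grasp; the last joint's range is limited). The gripper opens to 85 mm and grips with 20 to 120 N. Pads are 22 mm wide; open, the fingers measure 114 mm over their backs; the gripper's body (76 mm by 85 mm) begins 54 mm behind the grasp point. The pads swing forward as they close: fully open they stand 13 mm farther back than shut.
Start: joints at [-83.898, 21.807, 74.336, -0, 83.858, -12.336], TCP at [0.174, -0.522, 0.231] pointing down, gripper open.
Joint ranges: [-178.18, 178.18], [-50.72, 133.34], [12.68, 142.11], [-81.47, 261.47], [9.98, 163.14], [-165.26, 165.26]. Speed limits (degrees/s): [136.94, 136.94, 180, 180, 180, 180].

## Interface

Orientations are given as a 3x3 rotation matrix whose columns are the frame's x, y, z axes.
In Python, from rig import observe, cams, ticket gives the robot as it stands.
- The arm moves only by the tool move_arm, never from a script. Its arguments are lists of equal length, an entry for each row: "jaw": the finger opening in cm, from 0 to 8.54; "dp": the shift along the tool's x, y, z in cm, a list of three; "turn": the turn, a rotation vector about the tool's x, y, z in rad, a list of three. In form: {"jaw": [jaw, ...], "dp": [[tx, ty, tz], ...], "turn": [[wx, wy, wz], ...]}. A call has 1 to 12 rows; each row shifts and turns the commanded pose from where the row before left it, along the tool's axes as they then stand; what a row does not reach is not made up. A row lasts 1/12 s, in which the tool goes at most 41.7 mm and 7.16 degrees, less where a joint would pass 70% of its speed; a pose out of reach is approached as far as the arm can. A call is refused whole if a number of a shift passes 4.17 or a number of a turn 0.125, either way. A call with a gripper value outside its range is refused whole. The fingers move at their own pace and stop on an object; "force" is the grip in N (left out, the last holds). Time passes only in rows, so rows that do not move let the fingers close. It gives the time, the measured TCP pose, the force, the opening and the grip force at its end, in the units of the state.
- observe(): the state, without advancing time (a new reading comes with each control period).
- cams.get_image(name): name is "side" or "top" or "wrist"; returns (picture, depth): 400x640x3 uint8, red, green, blue; 400x640 float32, m along the optical axis (not along the pixel's ray), 0 where there is no reading.
- cams.calibration(name): a dict with "vertical_fov" (degrees; the focal length in pixels is half the picture's height over the tangent of half this angle, whatever the lens; pixels are square), "cx", "cy" (the principal point, pixels), "view" (4x4, takes a point from world to camera coordinates); the wrist camera has in their place "tool_from_camera" (4x4, takes a point from camera to tool coordinates, whose origin is the TCP and whose axes are the flange's). Camera axes: x right, y up, looking along -z (the intrinsics and any distortion apply to the point x, -y, -z); pixel columns grow to the right and rows downward; lengths in m; the calibration is good to about 2 mm. A picture is of the moment at which its call begins: read the wrist's pose just before it. calibration takes no time and is no camera call.
- ticket.close_job(): hands the job in; it is judged then, once.
Trained networks look in the newest picture that a camera, given by its name, has taken for a name from the list of things; names that differ only in an ending like _2 or _b are one class to them, and where a whole thing is asked for, a point or a joint stands for the part that bears it (a point fixed in the world has none). Each returns a list of dicts, best first, with "p" (0 to 1); they miss things now and then, are a little off and sometimes report something else, mostly with a low value. They report only what shows in the picture. A call takes as long as a camera call.
- cams.spot_in(camera, query): "box" ([centre column, centre row, width, height] as shares, 0 to 1, of the picture: columns of its width, rows of its height, round what is visible of it).
- cams.outline_of(camera, query): "mask" (400x640 bool, what is visible of it) and "box" ([centre column, centre row, width, height] as shares, 0 to 1, of the picture: columns of its width, rows of its height, round what is visible of it).
- cams.mark_of(camera, query): "location" ([column, row] as shares, 0 to 1, of the picture: columns of its width, rows of its height: a listed point, or the origin of a listed thing).
The state is a dict: "time_s": time; "q": joint angles; "qvel": joint speeds; "joint_efforts": joint torques, N m; "position": TCP position; "tool_rot": TCP orientation; "ft_force": force on the tool from outside, world axes, zero at the start; "wrist_torque": the same for the moment, N m; "grip_width": finger opening in m; "gripper_force": force on a finger pad.
Only numpy, scipy, OpenCV 4.12 (cv2) and the standard library are available. Lean on these libraries where they do the work, as an engineer would, in place of code of your own. Each camera call takes 0.05 s, during which the arm holds its last target. There are 200 camera calls.

## Task

Get the suction plate ready for the next casting: take the scraper block by its grip, sweep all four white chips off the plate with it (not with the gripper itself), and set the block back down on the bench. Then set the plate's throttle valve: wind the red handwheel clockwise down to its stop, back it off exactly two full turns, and finish while gripping the wheel's black handle and keeping the wheel at that setting, so that it cannot creep when the pump starts. Leave the bottle, the pots and the castings where they stand.

Things in the scene. Friction and masses are not known exactly. Their poses are not given: they have to be found in the camera images.
- station: Fixed plywood board, 184 (x) x 420 (y) mm, 12 mm thick, that carries the suction plate on its left half and the throttle valve on its right half. Origin: centre of its underside, z = 0. Its x points away from the robot, y to the left; plate centre at y = +110 mm, valve axis at y = -110 mm. Board, plate and valve are placed together, yaw up to 0.2 rad either way.
- plate_top (a point): Centre of the top face of the suction plate: dark anodised aluminium with flush black grooves and holes, 170 mm along x, 140 mm along y, flat and without a rim, top at z = 50 mm. Axes as for the board. Chips swept over the edge nearest the robot (x = -85 mm) drop to the bench.
- wheel_axis (a point): Point on the vertical axis of the throttle valve's red handwheel, level with its rim (z = 124 mm; rim top 130 mm; 112 mm over the rim). Axes as for the board. The wheel stays at its height; a threaded stem 10 mm thick rises 4 mm a turn through its hub as the valve opens, to z = 144 mm at two turns.
- wheel (a joint): Angle of the handwheel, rad: 0 = closed, hard against the stop; one turn of opening adds 2 pi, counter-clockwise from above. Starts 1.2 to 5 rad open; two turns are 12.57; opens to five turns. The handle stands at this angle, counter-clockwise from the board's x axis, on a circle of radius 50 mm. Turns stiffly (0.12 N m, 2.5 N at the handle) and stays where it is left.
- handle: Black handle on the handwheel's rim, spinning freely on a vertical pin, so the gripper can keep its own yaw while it walks the handle round. Barrel 22 mm in diameter, 49 mm tall, z = 132 to 182 mm; origin: centre of its lower end. Grip it from above.
- handle_mid (a point): Point on the axis of the black handle at z = 158 mm, the height to grip; 50 mm from the wheel's axis.
- scraper: Scraper block standing on its flat sole on the right of the bench, 0.15 to 0.3 kg: wooden block 28 mm thick (its x), 130 mm long (its y), 28 mm high, steel strip on its -x face; above it a dark rounded grip 22 mm thick (x), 90 mm long (y), 36 to 62 mm above the sole. Origin: centre of the sole. Grip it across the 22 mm, from above.
- chip_1: White lump of broken casting flash lying on the plate, 28 x 21 x 15 mm, 12 g. Origin: middle of the lump.
- chip_2: White lump of casting flash, 24 x 22 x 13 mm. Origin: middle of the lump.
- chip_3: White lump of casting flash, 30 x 18 x 14 mm. Origin: middle of the lump.
- chip_4: White lump of casting flash, 23 x 20 x 16 mm. Origin: middle of the lump.
- lotus_raw: Bystander: unpainted white lotus candle holder behind the valve, 68 x 112 x 77 mm. Origin: centre of its underside.
- lotus_half_painted: Bystander: half-painted lotus candle holder on the white turntable at the right rear, 64 x 110 x 75 mm. Origin: centre of its underside.
- bottle_red: Bystander: red paint bottle left of and behind the plate, 54 mm in diameter, 207 mm tall. Origin: centre of its underside.
- pot_green: Bystander: small open pot of green paint at the rear, 60 mm in diameter, 47 mm tall. Origin: centre of its underside.

How it is judged:
By the outcome, as a careful person would: the job done as asked, in the order asked, and still so for the second after the job is handed in, while the arm keeps its last pose, push and grip.
It also fails if it takes over 72 s, if anything falls off the work surface, if the arm or the gripper's body presses on something with over 40 N, if the wrist force passes 120 N, or if a joint passes its speed limit or range.

## Working session

There is one attempt and no reset: what is moved stays moved. The work goes in short steps, Python scripts to look and compute and a tool call to move; the robot and the scene stay as the last step left them, time stands still between calls to the robot, and variables do not carry over. Pictures are saved under pics/ and viewed, at most 10 in all, crops included, and the job is handed in when it is done.

Besides the shell and the picture viewer there is one more tool, called after "Request:" by a JSON object that holds its "name" and its "arguments", one argument or row to a line. move_arm: Moves the arm, as the interface text tells. Its arguments: {"type":"object","properties":{"jaw":{"type":"array","items":{"type":"number"}},"dp":{"type":"array","items":{"type":"array","items":{"type":"number"}}},"turn":{"type":"array","items":{"type":"array","items":{"type":"number"}}},"force":{"type":"number"}},"required":["jaw","dp","turn"]}

```bash
mkdir -p pics
cat > h.py <<'E'
import numpy as np, cv2
from rig import observe, cams, ticket
def K(n):
    c=cams.calibration(n); f=200/np.tan(np.radians(c["vertical_fov"])/2); return c,f
def ext(n,s=None):
    c,f=K(n)
    if n=="wrist":
        s=s or observe(); T=np.eye(4);T[:3,:3]=np.array(s["tool_rot"]);T[:3,3]=s["position"]
        return T@np.array(c["tool_from_camera"]),c,f
    return np.linalg.inv(np.array(c["view"])),c,f
def ray(E,c,f,u,v):
    d=np.array([(u-c["cx"])/f,-(v-c["cy"])/f,-1.]); return E[:3,3],E[:3,:3]@d
def atz(E,c,f,u,v,z):
    o,d=ray(E,c,f,u,v); return o+d*(z-o[2])/d[2]
def cloud(E,c,f,dep,m):
    r,cc=np.nonzero(m&(dep>0)); d=dep[r,cc]
    P=np.stack([(cc-c["cx"])/f*d,-(r-c["cy"])/f*d,-d],1); return P@E[:3,:3].T+E[:3,3]
def save(n,img): cv2.imwrite(n,img[:,:,::-1])
E
python3 - <<'E'
from h import *
print(observe())
for n in("side","top","wrist"):
    print(n,{k:(np.round(v,3).tolist()) for k,v in cams.calibration(n).items()})
    img,dep=cams.get_image(n); save(f"pics/{n}0.png",img)
    if n=="wrist": continue
    E,c,f=ext(n)
    for q in["scraper","handle","chip_1","station","wheel"]:
        for o in cams.outline_of(n,q)[:5]:
            if o["p"]<.3: continue
            P=cloud(E,c,f,dep,o["mask"]); 
            print(n,q,round(o["p"],2),np.round(np.array(o["box"])*[640,400,640,400]),len(P),np.round(np.median(P,0),3) if len(P) else 0, np.round(np.percentile(P,98,axis=0),3) if len(P) else 0)
    for q in["plate_top","wheel_axis","handle_mid","scraper","station"]:
        print(n,q,[(round(o["p"],2),np.round(np.array(o["location"])*[640,400],1)) for o in cams.mark_of(n,q)[:2]])
print(cams.calibration("top").keys())
E
```

```text
{'time_s': 0.0, 'q': array([-8.38985456e+01,  2.18416506e+01,  7.43847080e+01, -6.46600258e-04,
        8.38586251e+01, -1.23385753e+01]), 'qvel': array([ 0.04353897,  0.06965806,  0.07334433, -0.02178166, -0.12170168,
        0.09894815]), 'joint_efforts': array([ 2.77040181e-04, -4.48463774e+01, -2.31273347e+01, -2.62566582e-04,
        4.76462650e-03,  2.35990598e-05]), 'position': array([ 0.17390908, -0.52147118,  0.23070586]), 'tool_rot': array([[ 9.48654893e-01,  3.16312924e-01, -1.68810017e-04],
       [ 3.16312821e-01, -9.48653798e-01,  1.47364971e-03],
       [ 3.05992184e-04, -1.45138178e-03, -9.99998900e-01]]), 'ft_force': array([0.06104343, 1.25069469, 0.11548134]), 'wrist_torque': array([ 0.00248492,  0.008863  , -0.00428011]), 'gripper_force': 0.0, 'grip_width': 0.08557706772429316}
side {'vertical_fov': 43.862, 'cx': 322.954, 'cy': 200.442, 'view': [[-0.954, 0.299, -0.008, 0.596], [-0.221, -0.684, 0.696, 0.03], [0.203, 0.665, 0.718, -1.938], [0.0, 0.0, 0.0, 1.0]]}
side scraper 0.6 [325. 151.  11.  22.] 199 [ 0.496 -0.375  0.032] [ 0.509 -0.337  0.067]
side handle 0.73 
[... 1168 characters left out ...]
59] [0.624 0.073 0.065]
top station 0.79 [310. 232. 152.  90.] 8750 [ 0.559 -0.011  0.017] [0.663 0.193 0.131]
top wheel 0.68 [350. 239.  42.  40.] 715 [ 0.541 -0.11   0.128] [ 0.594 -0.059  0.182]
top plate_top [(0.73, array([272.3, 220.5]))]
top wheel_axis [(0.7, array([352.8, 232. ])), (0.23, array([198.4, 191.4]))]
top handle_mid [(0.39, array([329.2, 232.7]))]
top scraper [(0.69, array([448. , 261.2]))]
top station [(0.67, array([309.6, 228.4]))]
wrist {'vertical_fov': 63.212, 'cx': 320.996, 'cy': 197.957, 'tool_from_camera': [[-0.001, 0.948, 0.318, 0.083], [1.0, 0.001, -0.0, -0.001], [-0.001, 0.318, -0.948, -0.143], [0.0, 0.0, 0.0, 1.0]]}
dict_keys(['vertical_fov', 'cx', 'cy', 'view'])
```

```bash
python3 - <<'E'
import cv2
a=cv2.imread("pics/top0.png"); cv2.imwrite("pics/topc.png",cv2.resize(a[140:300,190:510],(800,400),interpolation=cv2.INTER_CUBIC))
E
python3 - <<'E'
from h import *
img,dep=cams.get_image("top"); E,c,f=ext("top")
al=np.ones(dep.shape,bool); r,cc=np.nonzero(dep>0); P=cloud(E,c,f,dep,al); C=img[r,cc].astype(int)
def rect(m,n):
    Q=P[m]; Q=Q[:,:2].astype(np.float32)*1000
    rr=cv2.minAreaRect(Q); print(n,len(Q),rr, Q.mean(0)); return Q
x,y,z=P.T
pl=(abs(z-.05)<.006)&(x>.4)&(x<.72)&(y>-.02)&(y<.25)
rect(pl,"plate")
red=(C[:,0]>110)&(C[:,1]<80)&(C[:,2]<80)&(abs(z-.128)<.012)&(y<.05)&(y>-.25)
Q=rect(red,"red"); print(cv2.minEnclosingCircle(Q), cv2.fitEllipse(Q))
hd=(z>.165)&(z<.19)&(x<.65)&(y<0)&(y>-.22); print("handle",hd.sum(),P[hd].mean(0),C[hd].mean(0)); print(np.round(P[hd][::6],3))
white=(C.min(1)>150)&(z>.052)&(z<.075)&(x>.4)&(x<.72)&(y>-.02)&(y<.25)
M=np.zeros(dep.shape,np.uint8); M[r[white],cc[white]]=1
n,l,st,ce=cv2.connectedComponentsWithStats(M)
for i in range(1,n):
    if st[i,4]>4:
        p=cloud(E,c,f,dep,l==i); print("chip",st[i],np.round(p.min(0),3),np.round(p.max(0),3))
sc=(z>.045)&(z<.08)&(y<-.3)&(x<.6)&(x>.4); 
rect(sc,"scgrip")
sc=(z>.018)&(z<.08)&(y<-.3)&(x<.6)&(x>.4); rect(sc,"sc")
brd=(abs(z-.012)<.006)&(x>.4)&(x<.72)&(abs(y)<.28); rect(brd,"board")
E
```

```text
plate 2873 ((579.9302368164062, 77.8331298828125), (193.02117919921875, 170.28627014160156), 79.46580505371094) [582.7028    99.967834]
red 5 ((541.345458984375, -63.68135452270508), (2.8213272094726562, 5.284430503845215), 1.6404297351837158) [541.5568   -63.155006]
((541.2966918945312, -63.68275833129883), 2.972639560699463) ((541.317626953125, -63.240028381347656), (2.824859380722046, 12.252645492553711), 3.745743751525879)
handle 263 [ 0.29483546 -0.02826515  0.17888053] [207.39923954 194.5095057  176.34980989]
[[ 0.561 -0.06   0.178]
 [ 0.559 -0.06   0.179]
 [ 0.556 -0.057  0.181]
 [ 0.557 -0.072  0.176]
 [ 0.554 -0.065  0.18 ]
 [ 0.551 -0.06   0.183]
 [ 0.549 -0.055  0.177]
 [ 0.549 -0.07   0.181]
 [ 0.546 -0.065  0.182]
 [ 0.544 -0.063  0.178]
 [ 0.296 -0.     0.167]
 [ 0.292 -0.001  0.172]
 [ 0.292 -0.015  0.168]
 [ 0.291 -0.003  0.177]
 [ 0.291 -0.018  0.177]
 [ 0.29  -0.006  0.188]
 [ 0.289 -0.02   0.179]
 [ 0.288 -0.009  0.188]
 [ 0.287 -0.023  0.179]
 [ 0.285 -0.013  0.184]
 [ 0.283 -0.028  0.17 ]
 [ 0.284 -0.016  0.188]
 [ 0.281 -0.03   0.169]
 [ 0.279 -0.025  0.17 ]
 [ 
[... 982 characters left out ...]
.067 0.052] [0.559 0.089 0.067]
chip [264 233   4   5   6] [0.541 0.115 0.052] [0.552 0.123 0.056]
chip [271 239   5   3   6] [0.53  0.091 0.052] [0.536 0.103 0.056]
chip [278 246   3   4   5] [0.508 0.077 0.052] [0.517 0.082 0.053]
chip [284 247   5   5   8] [0.503 0.054 0.052] [0.514 0.065 0.055]
scgrip 759 ((499.91864013671875, -510.7669982910156), (304.5959167480469, 199.3283233642578), 89.94993591308594) [ 493.8966 -570.7397]
sc 1320 ((500.1032409667969, -500.9720458984375), (324.2064208984375, 199.6357879638672), 89.94200897216797) [ 493.15494 -565.81537]
board 4558 ((560.3843994140625, -5.876556396484375), (302.1700744628906, 530.1474609375), 2.322953701019287) [550.703    -49.783825]
```

View pics/topc.png

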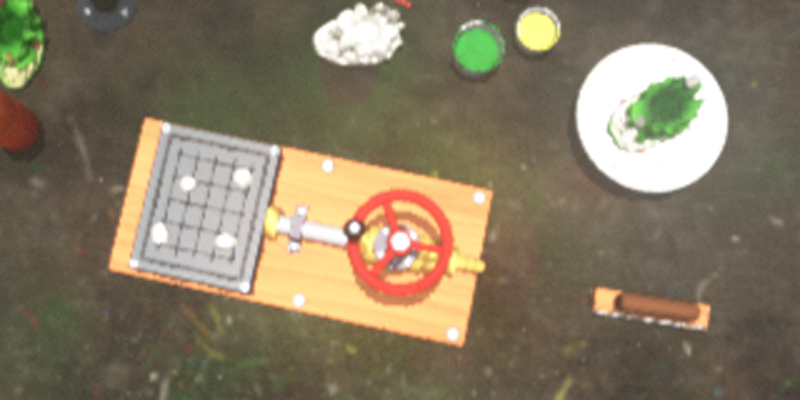

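View pics/wrist0.png

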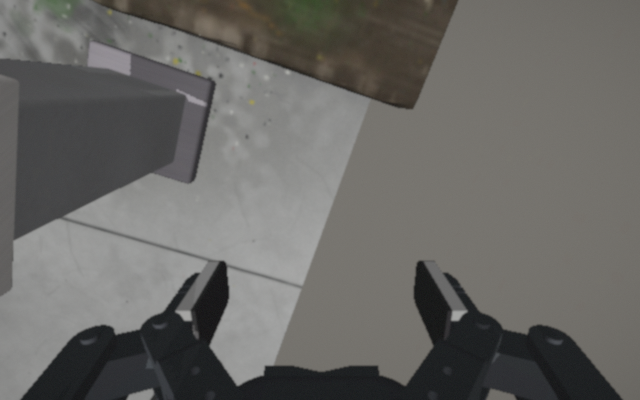

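The top view shows the station yawed about -0.2 rad, with the chips near pixels (265,213), (287,211), (254,233) and (280,236). The wheel hub is at (350,236), the handle at (332,231), and the scraper at (450,263) with its strip facing the robot. The wrist view shows only the cart and floor for now.

Run:
```python
from h import *
E,c,f=ext("top")
def p(x,y,z): return atz(E,c,f,190+x/2.5,140+y/2.5,z)
for n,L,z in(("board",[(148,118),(492,188),(463,346),(110,268)],.012),("plate",[(165,125),(280,150),(247,292),(130,265)],.05),("chips",[(187,183),(243,177),(160,232),(226,241)],.058),("hub",[(400,240)],.135),("handle",[(354,228)],.182),("grip",[(618,301),(700,312)],.058),("block",[(594,290),(710,304),(708,328),(593,311)],.028)):
    A=np.array([p(x,y,z) for x,y in L]); print(n,np.round(A[:,:2],3).tolist(),np.round(A.mean(0),3))
```

```text
board [[0.689, 0.179], [0.617, -0.227], [0.434, -0.195], [0.511, 0.214]] [ 0.563 -0.007  0.012]
plate [[0.674, 0.152], [0.649, 0.02], [0.487, 0.051], [0.514, 0.184]] [0.581 0.102 0.05 ]
chips [[0.607, 0.123], [0.616, 0.06], [0.551, 0.151], [0.543, 0.076]] [0.579 0.102 0.058]
hub [[0.544, -0.113]] [ 0.544 -0.113  0.135]
handle [[0.551, -0.064]] [ 0.551 -0.064  0.182]
grip [[0.489, -0.359], [0.48, -0.448]] [ 0.484 -0.404  0.058]
block [[0.501, -0.34], [0.489, -0.47], [0.463, -0.467], [0.478, -0.339]] [ 0.483 -0.404  0.028]
```

Request:
{"name": "move_arm", "arguments": {
  "jaw": [8.5,8.5,8.5,8.5,8.5,8.5,8.5,8.5,8.5,8.5,8.5,8.5],
  "dp": [
    [3.3,-0.13,0.3],
    [3.3,-0.13,0.3],
    [3.3,-0.13,0.3],
    [3.3,-0.13,0.3],
    [3.3,-0.13,0.3],
    [3.3,-0.13,0.3],
    [3.3,-0.13,0.3],
    [3.3,-0.13,0.3],
    [3.3,-0.13,0.3],
    [3.3,-0.13,0.3],
    [0,0,0],
    [0,0,0]
  ],
  "turn": [
    [0,0,0],
    [0,0,0],
    [0,0,0],
    [0,0,0],
    [0,0,0],
    [0,0,0],
    [0,0,0],
    [0,0,0],
    [0,0,0],
    [0,0,0],
    [0,0,-0.12],
    [0,0,-0.12]
  ]
}}

```text
time_s: 2.2
position: [0.4845, -0.4039, 0.2006]
tool_rot: [[0.842, 0.54, -0.0], [0.54, -0.842, 0.001], [-0.0, -0.001, -1.0]]
ft_force: [-0.7, -0.5, 0.2]
grip_width: 0.0853
gripper_force: 0.0
```

Request:
{"name": "move_arm", "arguments": {
  "jaw": [8.5,8.5,8.5,8.5,8.5,8.5,8.5,8.5,8.5],
  "dp": [
    [0,0,0],
    [0,0,0],
    [0,0,0],
    [0,0,0],
    [0,0,0],
    [0,0,0],
    [0,0,0],
    [0,0,0],
    [0,0,0]
  ],
  "turn": [
    [0,0,-0.12],
    [0,0,-0.12],
    [0,0,-0.12],
    [0,0,-0.12],
    [0,0,-0.12],
    [0,0,-0.12],
    [0,0,-0.12],
    [0,0,-0.07],
    [0,0,0]
  ]
}}

```text
time_s: 2.95
position: [0.4829, -0.4051, 0.2012]
tool_rot: [[0.096, 0.995, -0.0], [0.995, -0.096, 0.0], [0.0, -0.0, -1.0]]
ft_force: [-0.4, 0.1, 0.0]
grip_width: 0.0853
gripper_force: 0.0
```

```bash
cat >> h.py <<'E'
def wr(name):
    s=observe(); E,c,f=ext("wrist",s); img,dep=cams.get_image("wrist"); save(f"pics/{name}.png",img); return s,E,c,f,img,dep
def pts(E,c,f,img,dep):
    r,cc=np.nonzero(dep>0); return cloud(E,c,f,dep,np.ones(dep.shape,bool)),img[r,cc].astype(int)
def R2(P): return cv2.minAreaRect((P[:,:2]*1000).astype(np.float32))
E
python3 - <<'E'
from h import *
s,E,c,f,img,dep=wr("w1"); print(s["time_s"],s["position"],s["tool_rot"].round(3).tolist(),s["q"].round(1))
o=cams.outline_of("wrist","scraper")
for a in o[:2]:
    P=cloud(E,c,f,dep,cv2.erode(a["mask"].astype(np.uint8),np.ones((3,3)))>0)
    print(a["p"],len(P),np.percentile(P,[1,50,99],axis=0).round(3).tolist())
    z=P[:,2]; print("top",np.percentile(z,98)); G=P[z>.045]; B=P[(z>.02)&(z<.034)]
    print("grip",R2(G),G.mean(0)); print("blk",R2(B)); print("all",R2(P))
    print(np.histogram(z,bins=np.arange(-.01,.08,.005)))
print([(a["p"],np.array(a["location"])*[640,400]) for a in cams.mark_of("wrist","scraper")[:2]])
E
```

```text
2.95 [ 0.482889   -0.40505906  0.2012214 ] [[0.096, 0.995, -0.0], [0.995, -0.096, 0.0], [0.0, -0.0, -1.0]] [-50.7  31.2  63.5  -0.   85.4 -45.2]
0.87 3223 [[0.468, -0.463, 0.023], [0.487, -0.388, 0.06], [0.504, -0.339, 0.063]]
top 0.06285072353864121
grip ((486.3741455078125, -401.6036682128906), (87.87156677246094, 21.227975845336914), 82.49298858642578) [ 0.48674819 -0.39861011  0.06026849]
blk ((485.4884948730469, -401.25006103515625), (127.29647064208984, 26.532394409179688), 82.61890411376953)
all ((485.4884948730469, -401.25006103515625), (127.29647064208984, 26.532394409179688), 82.61890411376953)
(array([   0,    0,    0,    0,    0,    1,  156,  934,    2,    0,    3,
         15,   69,  565, 1478,    0,    0]), array([-0.01 , -0.005,  0.   ,  0.005,  0.01 ,  0.015,  0.02 ,  0.025,
        0.03 ,  0.035,  0.04 ,  0.045,  0.05 ,  0.055,  0.06 ,  0.065,
        0.07 ,  0.075]))
[(0.77, array([322.176, 167.52 ]))]
```

View pics/w1.png

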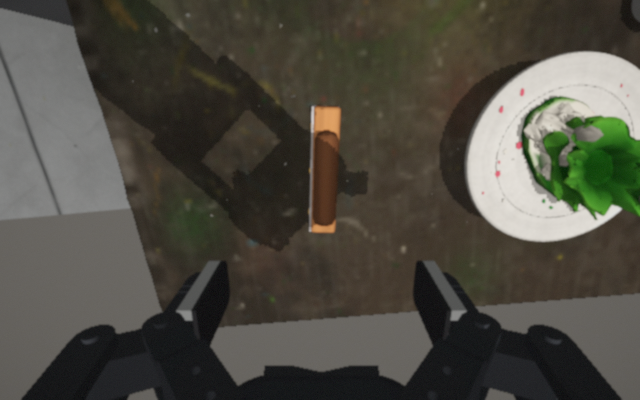

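The wrist view shows the scraper upright between the fingers, centred near (325,170), with the strip on the robot side and the turntable clear on the right.

Request:
{"name": "move_arm", "arguments": {
  "jaw": [8.5,8.5,8.5,8.5,8.5,8.5,8.5,2,2,2,2,2],
  "dp": [
    [0.43,0.27,2],
    [0,0,3.4],
    [0,0,3.4],
    [0,0,3.4],
    [0,0,2.8],
    [0,0,1.8],
    [0,0,0],
    [0,0,0],
    [0,0,0],
    [0,0,0],
    [0,0,0],
    [0,0,0]
  ],
  "turn": [
    [0,0,0.035],
    [0,0,0],
    [0,0,0],
    [0,0,0],
    [0,0,0],
    [0,0,0],
    [0,0,0],
    [0,0,0],
    [0,0,0],
    [0,0,0],
    [0,0,0],
    [0,0,0]
  ],
  "force": 70
}}

```text
time_s: 4.1
position: [0.4863, -0.4013, 0.0344]
tool_rot: [[0.134, 0.991, 0.001], [0.991, -0.134, -0.001], [-0.001, 0.001, -1.0]]
ft_force: [-0.1, -0.2, -0.3]
grip_width: 0.0252
gripper_force: 0.0
```

Request:
{"name": "move_arm", "arguments": {
  "jaw": [2,2,2,2,2,2,2,2,2,2],
  "dp": [
    [0,0,0],
    [0,0,0],
    [0,0,-1],
    [0,0,-2],
    [0,0,-3],
    [0,0,-3],
    [0,0,-3],
    [0,0,-2],
    [0,0,0],
    [0,0,0]
  ],
  "turn": [
    [0,0,0],
    [0,0,0],
    [0,0,0],
    [0,0,0],
    [0,0,0],
    [0,0,0],
    [0,0,0],
    [0,0,0],
    [0,0,0],
    [0,0,0]
  ]
}}

```text
time_s: 4.93
position: [0.4859, -0.4009, 0.1737]
tool_rot: [[0.134, 0.991, 0.001], [0.991, -0.134, -0.001], [-0.001, 0.001, -1.0]]
ft_force: [0.1, -0.2, -4.3]
grip_width: 0.0211
gripper_force: 54.1
```

Run:
```python
from h import *
s,E,c,f,img,dep=wr("w2"); print(s["time_s"],s["position"],s["tool_rot"].round(3).tolist(),s["grip_width"],s["gripper_force"],s["ft_force"])
for a in cams.outline_of("wrist","scraper")[:1]:
    P=cloud(E,c,f,dep,cv2.erode(a["mask"].astype(np.uint8),np.ones((3,3)))>0); z=P[:,2]; print(a["p"],len(P),np.histogram(z,bins=np.arange(.06,.2,.005)))
    print("all",R2(P))
```

```text
4.9333 [ 0.48591734 -0.40093372  0.173654  ] [[0.134, 0.991, 0.001], [0.991, -0.134, -0.001], [-0.001, 0.001, -1.0]] 0.021111788046491022 54.053603410720825 [ 0.14978345 -0.2115097  -4.25753091]
0.81 12066 (array([   0,    0,    0,    0,    0,    0,    0,    0,    0,    0,    0,
          0,    0,    0,    0,    0,    6,   51,   55,   69,  432, 2868,
         92,    2,   46,  171,  375, 3098]), array([0.06 , 0.065, 0.07 , 0.075, 0.08 , 0.085, 0.09 , 0.095, 0.1  ,
       0.105, 0.11 , 0.115, 0.12 , 0.125, 0.13 , 0.135, 0.14 , 0.145,
       0.15 , 0.155, 0.16 , 0.165, 0.17 , 0.175, 0.18 , 0.185, 0.19 ,
       0.195, 0.2  ]))
all ((484.7205810546875, -401.1273193359375), (127.99820709228516, 27.431642532348633), 82.40760803222656)
```

View pics/w2.png

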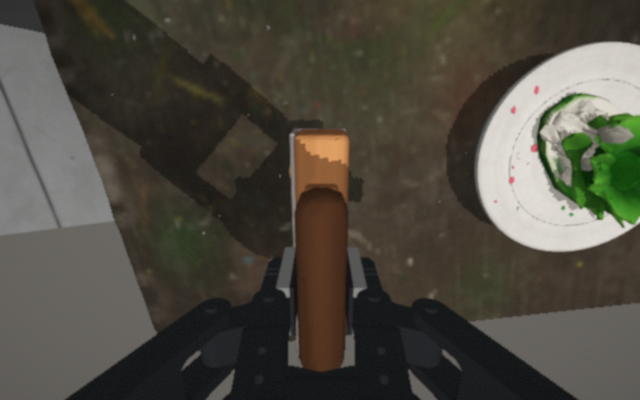

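Held: the grip sits square between the pads, with the block end at about (320,160).

Request:
{"name": "move_arm", "arguments": {
  "jaw": [2,2,2,2,2,2,2,2,2,2,2,2],
  "dp": [
    [0,0,-2],
    [0,0,-2],
    [1.5,0.1,-1.8],
    [3,0.2,-1.8],
    [4,0.3,0],
    [4,0.3,0],
    [4,0.3,0],
    [4,0.3,0],
    [4,0.3,0],
    [4,0.3,0],
    [4,0.3,0],
    [4,0.3,0]
  ],
  "turn": [
    [0,0,0],
    [0,0,0],
    [0,0,0],
    [0,0,0],
    [0,0,0],
    [0,0,0],
    [0,0,0],
    [0,0,0],
    [0,0,0],
    [0,0,0],
    [0,0,0],
    [0,0,0]
  ]
}}

```text
time_s: 6.03
position: [0.5611, -0.0409, 0.2475]
tool_rot: [[0.134, 0.991, -0.003], [0.991, -0.134, 0.001], [0.001, -0.004, -1.0]]
ft_force: [0.6, -0.3, -2.6]
grip_width: 0.0212
gripper_force: 54.2
```

Request:
{"name": "move_arm", "arguments": {
  "jaw": [2,2,2,2,2],
  "dp": [
    [4,0.3,0],
    [3,0.2,0],
    [1.5,0.1,0],
    [0,0,0],
    [0,0,0]
  ],
  "turn": [
    [0,0,0],
    [0,0,0],
    [0,0,0],
    [0,0,0],
    [0,0,0]
  ]
}}

```text
time_s: 6.45
position: [0.5784, 0.041, 0.2476]
tool_rot: [[0.132, 0.991, -0.003], [0.991, -0.132, 0.0], [-0.0, -0.003, -1.0]]
ft_force: [1.3, -0.7, -3.0]
grip_width: 0.0213
gripper_force: 54.1
```

Run:
```python
from h import *
s,E,c,f,img,dep=wr("w3"); print(s["time_s"],s["position"],s["tool_rot"].round(3).tolist(),s["ft_force"])
P,C=pts(E,c,f,img,dep); x,y,z=P.T
m=(abs(z-.05)<.006)&(x>.42)&(x<.75)&(y>-.0)&(y<.27)
print("plate z",np.median(z[m])); Q=P[m]; print("plate",R2(Q), Q.min(0),Q.max(0))
for a in cams.outline_of("wrist","chip_1")[:6]:
    Q=cloud(E,c,f,dep,a["mask"]); print("chip",round(a["p"],2),np.percentile(Q,[3,50,97],axis=0).round(3).tolist() if len(Q) else 0)
for q in("wheel_axis","plate_top","handle_mid"): print(q,[(round(a["p"],2),(np.array(a["location"])*[640,400]).round(1)) for a in cams.mark_of("wrist",q)[:2]])
hd=(z>.172)&(z<.19)&(x>.4)&(x<.66)&(y<-.02)&(y>-.22); print("handle",hd.sum(),P[hd].mean(0) if hd.any() else 0)
red=(C[:,0]>1.8*C[:,1])&(C[:,0]>1.8*C[:,2])&(z>.122)&(z<.134)&(x>.44)&(x<.66)&(y<-.03)&(y>-.22)
print("rim",red.sum(),R2(P[red]) if red.sum()>5 else 0)
```

```text
6.45 [0.57842372 0.04100274 0.24758786] [[0.132, 0.991, -0.003], [0.991, -0.132, 0.0], [-0.0, -0.003, -1.0]] [ 1.29375383 -0.72583951 -2.95377684]
plate z 0.05005648626561193
plate ((584.6275024414062, 104.94550323486328), (140.223388671875, 170.3684539794922), 79.52259826660156) [0.48901487 0.02200863 0.04611565] [0.68038523 0.1880226  0.05594987]
chip 0.76 [[0.601, 0.116, 0.051], [0.609, 0.125, 0.062], [0.616, 0.134, 0.066]]
chip 0.75 [[0.542, 0.144, 0.05], [0.554, 0.152, 0.062], [0.564, 0.162, 0.065]]
chip 0.51 [[0.611, 0.056, 0.052], [0.618, 0.066, 0.061], [0.625, 0.073, 0.063]]
chip 0.48 [[0.541, 0.07, 0.053], [0.546, 0.082, 0.062], [0.55, 0.091, 0.065]]
wheel_axis []
plate_top [(0.81, array([318.9, 108.2]))]
handle_mid []
handle 11 [ 0.54383844 -0.05857826  0.17617251]
rim 200 ((584.9876708984375, -118.11096954345703), (61.08012008666992, 13.027191162109375), 78.91072082519531)
```

View pics/w3.png

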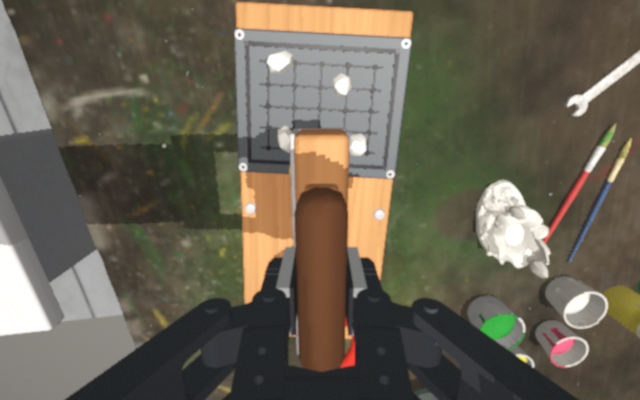

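The wrist picture shows the held block, with all four chips on the plate near (279,60), (342,83), (285,138) and (358,145). The plate's fit is exact at 140x170 mm.

Request:
{"name": "move_arm", "arguments": {
  "jaw": [2,2,2,2,2,2,2,2,2,2,2,2],
  "dp": [
    [1.6,1.9,0],
    [1.6,1.9,0],
    [1.6,1.9,0],
    [1.6,1.9,0],
    [0,0,1],
    [0,0,3],
    [0,0,3.5],
    [0,0,3.5],
    [0,0,2.5],
    [0,0,1.5],
    [0,0,0],
    [0,0,0]
  ],
  "turn": [
    [0,0,0],
    [0,0,0],
    [0,0,0],
    [0,0,0],
    [0,0,0.05],
    [0,0,0],
    [0,0,0],
    [0,0,0],
    [0,0,0],
    [0,0,0],
    [0,0,0],
    [0,0,0]
  ]
}}

```text
time_s: 7.7
position: [0.6628, 0.0931, 0.0992]
tool_rot: [[0.184, 0.983, -0.001], [0.983, -0.184, 0.0], [-0.0, -0.001, -1.0]]
ft_force: [0.5, -0.0, -2.1]
grip_width: 0.0213
gripper_force: 54.3
```

Run:
```python
from h import *
s=observe(); p=np.array(s["position"]); R=s["tool_rot"]; print(p,R.round(3).tolist(),s["ft_force"])
t=np.array([.662,.0946,.0855]); print("tool delta cm",(R.T@(t-p)*100).round(2), "yaw x",np.degrees(np.arctan2(R[1,0],R[0,0])))
```

```text
[0.66277023 0.09310603 0.09922152] [[0.184, 0.983, -0.001], [0.983, -0.184, 0.0], [-0.0, -0.001, -1.0]] [ 0.51774683 -0.00427728 -2.08423759]
tool delta cm [ 0.13 -0.1   1.37] yaw x 79.40414700077166
```

Request:
{"name": "move_arm", "arguments": {
  "jaw": [2,2,2,2,2,2,2,2,2,2,2,2],
  "dp": [
    [0.1,0,0.7],
    [0,0,0.6],
    [0,0,0.05],
    [0,-0.6,0],
    [0,-1,0],
    [0,-1.2,0],
    [0,-1.2,0],
    [0,-1.2,0],
    [0,-1.2,0],
    [0,-1.2,0],
    [0,-1.2,0],
    [0,-1.2,0]
  ],
  "turn": [
    [0,0,0],
    [0,0,0],
    [0,0,0],
    [0,0,0],
    [0,0,0],
    [0,0,0],
    [0,0,0],
    [0,0,0],
    [0,0,0],
    [0,0,0],
    [0,0,0],
    [0,0,0]
  ]
}}

```text
time_s: 8.7
position: [0.5639, 0.1133, 0.0866]
tool_rot: [[0.183, 0.983, 0.001], [0.983, -0.183, -0.0], [0.0, 0.001, -1.0]]
ft_force: [-0.2, 0.2, -2.6]
grip_width: 0.0211
gripper_force: 54.5
```

Request:
{"name": "move_arm", "arguments": {
  "jaw": [2,2,2,2,2,2,2,2,2,2,2],
  "dp": [
    [0,-1.2,0],
    [0,-1.2,0],
    [0,-1.2,0],
    [0,-1.2,0],
    [0,-1.2,0],
    [0,-1.2,0],
    [0,-1.2,0],
    [0,-1.2,0],
    [0,-0.6,0],
    [0,0,0],
    [0,0,0]
  ],
  "turn": [
    [0,0,0],
    [0,0,0],
    [0,0,0],
    [0,0,0],
    [0,0,0],
    [0,0,0],
    [0,0,0],
    [0,0,0],
    [0,0,0],
    [0,0,0],
    [0,0,0]
  ]
}}

```text
time_s: 9.62
position: [0.4647, 0.1318, 0.0863]
tool_rot: [[0.183, 0.983, 0.001], [0.983, -0.183, 0.0], [0.0, 0.001, -1.0]]
ft_force: [-0.1, -0.0, -3.2]
grip_width: 0.0211
gripper_force: 54.6
```

Run:
```python
from h import *
s,E,c,f,img,dep=wr("w4"); print(s["time_s"],s["position"],s["ft_force"])
P,C=pts(E,c,f,img,dep);
for a in cams.outline_of("wrist","chip_1")[:6]:
    Q=cloud(E,c,f,dep,a["mask"]); print("chip",round(a["p"],2),(np.array(a["box"])*[640,400,640,400]).round(),np.median(Q,0).round(3) if len(Q) else 0)
img,dep=cams.get_image("top"); E,c,f=ext("top"); save("pics/t2.png",cv2.resize(img[140:300,190:510],(800,400),interpolation=cv2.INTER_CUBIC))
for a in cams.outline_of("top","chip_1")[:6]:
    Q=cloud(E,c,f,dep,a["mask"]); print("chip",round(a["p"],2),(np.array(a["box"])*[640,400,640,400]).round(),np.median(Q,0).round(3) if len(Q) else 0)
```

```text
9.6167 [0.46473477 0.13175866 0.08634549] [-0.11841908 -0.03429318 -3.2212792 ]
chip 0.71 [282. 156.  16.  37.] [0.447 0.176 0.016]
```

View pics/w4.png

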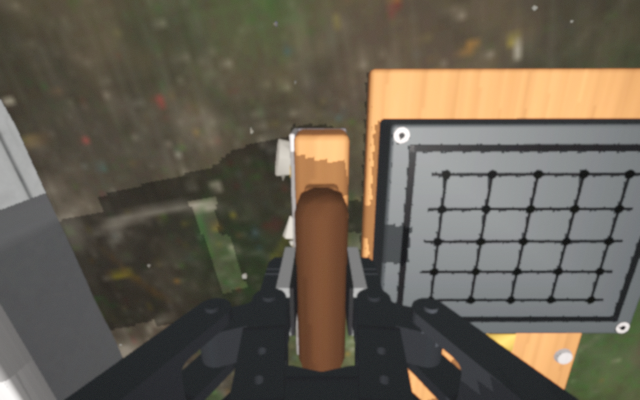

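The plate looks bare (grid at 410–640, 130–310), and chips lie on the bench beside the strip near (282,156). I'll take the block back to its place.

Request:
{"name": "move_arm", "arguments": {
  "jaw": [2,2,2,2,2,2,2,2,2,2,2,2],
  "dp": [
    [0,0,-2],
    [0,0,-4],
    [0,0,-4],
    [0,0,-4],
    [-1,0.2,-2.4],
    [-3,0.7,0],
    [-4,0.9,0],
    [-4,0.9,0],
    [-4,0.9,0],
    [-4,0.9,0],
    [-4,0.9,0],
    [-4,0.9,0]
  ],
  "turn": [
    [0,0,0],
    [0,0,0],
    [0,0,0],
    [0,0,0],
    [0,0,0],
    [0,0,0],
    [0,0,0],
    [0,0,0],
    [0,0,0],
    [0,0,0],
    [0,0,0],
    [0,0,0]
  ]
}}

```text
time_s: 10.82
position: [0.4747, -0.1573, 0.2498]
tool_rot: [[0.183, 0.983, 0.0], [0.983, -0.183, 0.0], [0.0, 0.0, -1.0]]
ft_force: [1.3, 0.1, -2.8]
grip_width: 0.0209
gripper_force: 54.5
```

Request:
{"name": "move_arm", "arguments": {
  "jaw": [2,2,2,2,2,2,2,2,2,2,2,2],
  "dp": [
    [-4,0.9,0],
    [-4,0.9,0],
    [-4,0.9,0],
    [-4,0.9,0],
    [-4,0.9,0],
    [-3,0.7,0],
    [-1,0.3,2],
    [0,0,4],
    [0,0,4],
    [0,0,4],
    [0,0,1],
    [0,0,0]
  ],
  "turn": [
    [0,0,0],
    [0,0,0],
    [0,0,0],
    [0,0,0],
    [0,0,0],
    [0,0,0],
    [0,0,0],
    [0,0,0],
    [0,0,0],
    [0,0,0],
    [0,0,0],
    [0,0,0]
  ]
}}

```text
time_s: 11.82
position: [0.4843, -0.4003, 0.0969]
tool_rot: [[0.183, 0.983, -0.004], [0.983, -0.183, 0.005], [0.004, -0.005, -1.0]]
ft_force: [0.0, 0.6, -2.6]
grip_width: 0.0211
gripper_force: 54.5
```

Run:
```python
from h import *
s=observe(); print(s["time_s"],s["position"],s["tool_rot"].round(3).tolist(),s["grip_width"])
img,dep=cams.get_image("top"); E,c,f=ext("top"); save("pics/t3.png",cv2.resize(img[140:300,190:510],(800,400),interpolation=cv2.INTER_CUBIC))
for a in cams.outline_of("top","chip_1")[:8]:
    Q=cloud(E,c,f,dep,a["mask"]); print("chip",round(a["p"],2),(np.array(a["box"])*[640,400,640,400]).round(),np.median(Q,0).round(3) if len(Q) else 0)
```

```text
11.8167 [ 0.48426458 -0.4002502   0.096938  ] [[0.183, 0.983, -0.004], [0.983, -0.183, 0.005], [0.004, -0.005, -1.0]] 0.021063455664548404
chip 0.62 [276. 268.   8.   7.] [0.461 0.09  0.011]
```

View pics/t3.png

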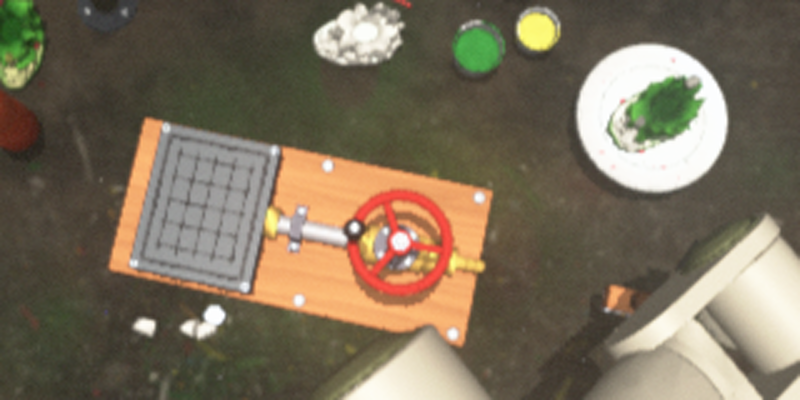

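All four chips are off the plate, on the bench around (145,326), (190–205,327) and (214,315). Now I'll set the block down.

Request:
{"name": "move_arm", "arguments": {
  "jaw": [2,2,2,2,2,2,2,2,8.5,8.5,8.5,8.5],
  "dp": [
    [0,0,2],
    [0,0,2],
    [0,0,1],
    [0,0,0.7],
    [0,0,0.4],
    [0,0,0.2],
    [0,0,0],
    [0,0,0],
    [0,0,0],
    [0,0,0],
    [0,0,0],
    [0,0,0]
  ],
  "turn": [
    [0,0,0],
    [0,0,0],
    [0,0,0],
    [0,0,0],
    [0,0,0],
    [0,0,0],
    [0,0,0],
    [0,0,0],
    [0,0,0],
    [0,0,0],
    [0,0,0],
    [0,0,0]
  ]
}}

```text
time_s: 12.92
position: [0.4853, -0.4013, 0.0373]
tool_rot: [[0.183, 0.983, 0.001], [0.983, -0.183, -0.001], [-0.001, 0.001, -1.0]]
ft_force: [-0.0, -0.6, -0.4]
grip_width: 0.0688
gripper_force: 0.0
```

Request:
{"name": "move_arm", "arguments": {
  "jaw": [8.5,8.5,8.5,8.5,8.5,8.5,8.5,8.5,8.5,8.5,8.5,8.5],
  "dp": [
    [0,0,0],
    [0,0,-2],
    [0,0,-4],
    [0,0,-4],
    [0,0,-4],
    [0,0,-4],
    [1,0,-4],
    [3,0,-1.3],
    [4,0,0],
    [4,0,0],
    [4,0.1,0],
    [4,0.1,0]
  ],
  "turn": [
    [0,0,0],
    [0,0,0],
    [0,0,0],
    [0,0,0],
    [0,0,0],
    [0,0,0],
    [0,0,0],
    [0,0,0],
    [0,0,0],
    [0,0,0],
    [0,0,0],
    [0,0,0]
  ]
}}

```text
time_s: 13.92
position: [0.5236, -0.203, 0.2701]
tool_rot: [[0.183, 0.983, 0.0], [0.983, -0.183, -0.0], [-0.0, 0.0, -1.0]]
ft_force: [1.0, -0.0, 0.5]
grip_width: 0.0849
gripper_force: 0.0
```

Request:
{"name": "move_arm", "arguments": {
  "jaw": [8.5,8.5,8.5,8.5,8.5,8.5,8.5],
  "dp": [
    [4,0.1,0],
    [4,0,0],
    [4,0,0],
    [2,0,0],
    [0.4,0,0],
    [0,0,0],
    [0,0,0]
  ],
  "turn": [
    [0,0,0],
    [0,0,0],
    [0,0,0],
    [0,0,0],
    [0,0,0],
    [0,0,0],
    [0,0,0]
  ]
}}

```text
time_s: 14.5
position: [0.551, -0.0641, 0.2698]
tool_rot: [[0.183, 0.983, -0.0], [0.983, -0.183, -0.0], [-0.0, 0.0, -1.0]]
ft_force: [-0.0, -0.4, 0.6]
grip_width: 0.0852
gripper_force: 0.0
```

Run:
```python
from h import *
s,E,c,f,img,dep=wr("w5"); R=s["tool_rot"]; print(s["time_s"],s["position"],R.round(3).tolist(),s["ft_force"])
P,C=pts(E,c,f,img,dep); x,y,z=P.T
for a in cams.outline_of("wrist","handle")[:2]: print("handle box",a["p"],(np.array(a["box"])*[640,400,640,400]).round())
for q in("wheel_axis","handle_mid"):
    for a in cams.mark_of("wrist",q)[:2]:
        u,v=np.array(a["location"])*[640,400]; print(q,round(a["p"],2),u,v,atz(E,c,f,u,v,.124 if q[0]=="w" else .158).round(4))
hd=(z>.172)&(z<.19)&(x>.4)&(x<.66)&(y<-.0)&(y>-.22); print("handle",hd.sum(),np.percentile(P[hd],[1,50,99],axis=0).round(4).tolist(),R2(P[hd]),cv2.minEnclosingCircle((P[hd][:,:2]*1000).astype(np.float32)))
red=(C[:,0]>1.8*C[:,1])&(C[:,0]>1.8*C[:,2])&(z>.124)&(z<.134)&(x>.44)&(x<.66)&(y<-.03)&(y>-.22)
print("rim",red.sum(),np.median(z[red])); Q=P[red][:,:2]
from scipy.optimize import least_squares
r0=np.array([.5445,-.1114]); d=np.linalg.norm(Q-r0,axis=1); Q=Q[d>.038]; print(np.percentile(np.linalg.norm(Q-r0,axis=1),[1,50,99]))
w=least_squares(lambda p:np.linalg.norm(Q-p[:2],axis=1)-.050,r0,loss="soft_l1",f_scale=.003).x; print("axis fit",w)
rad=least_squares(lambda p:np.linalg.norm(Q-p[:2],axis=1)-p[2],[*r0,.05],loss="soft_l1",f_scale=.003).x; print(rad)
```

```text
14.5 [ 0.55099773 -0.06412604  0.26982919] [[0.183, 0.983, -0.0], [0.983, -0.183, -0.0], [-0.0, 0.0, -1.0]] [-0.00689872 -0.43863947  0.609602  ]
handle box 0.97 [323. 192.  30.  41.]
wheel_axis 0.65 321.216 232.08 [ 0.5424 -0.1125  0.124 ]
handle_mid 0.79 323.328 192.68 [ 0.5534 -0.0627  0.158 ]
handle 591 [[0.5436, -0.0703, 0.1725], [0.5537, -0.0593, 0.1806], [0.5632, -0.0516, 0.1851]] ((553.3927612304688, -61.100215911865234), (20.023405075073242, 20.590309143066406), 50.21879959106445) ((553.2120971679688, -61.59519958496094), 10.945582389831543)
rim 4226 0.12899522425325324
[0.03970228 0.04907807 0.0560168 ]
axis fit [ 0.5452255  -0.10924417]
[ 0.54521172 -0.10930482  0.04914856]
```

View pics/w5.png

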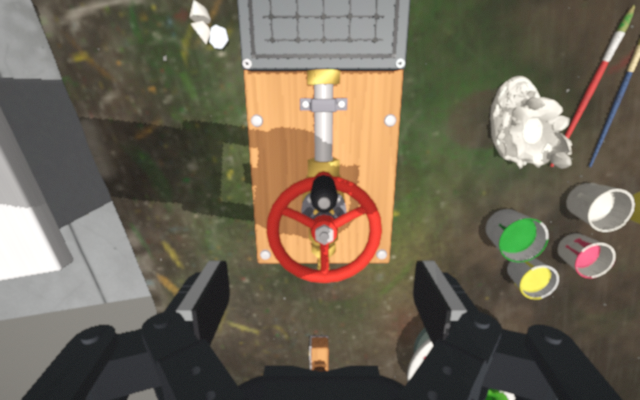

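The wrist view shows the handle at (323,195), the rim centre near (325,229), and the scraper standing at (318,350). I'll grip the handle.

Request:
{"name": "move_arm", "arguments": {
  "jaw": [6,6,6,6,6,2,2,2,2,2,2,2],
  "dp": [
    [0.3,0.18,3],
    [0,0,3.8],
    [0,0,3.3],
    [0,0,2],
    [0,0,1],
    [0,0,0],
    [0,0,0],
    [0,0,0],
    [0,0,0],
    [0,0,0],
    [0,0,0],
    [0,0,0]
  ],
  "turn": [
    [0,0,0],
    [0,0,0],
    [0,0,0],
    [0,0,0],
    [0,0,0],
    [0,0,0],
    [0,0,0],
    [0,0,0],
    [0,0,0],
    [0,0,0],
    [0,0,0],
    [0,0,0]
  ],
  "force": 60
}}

```text
time_s: 15.7
position: [0.5542, -0.0613, 0.1406]
tool_rot: [[0.183, 0.983, 0.003], [0.983, -0.183, -0.002], [-0.001, 0.004, -1.0]]
ft_force: [-0.8, -1.1, 6.3]
grip_width: 0.0209
gripper_force: 44.0
```

```bash
cat >> h.py <<'E'
AX=np.array([.545,-.110]); YAW=-.1829
def st():
    s=observe(); p=s["position"]; R=s["tool_rot"]; r=p[:2]-AX
    print(s["time_s"],p.round(4),"r",np.linalg.norm(r).round(4),"board ang",np.degrees(np.arctan2(r[1],r[0])-YAW).round(1),"F tool",(R.T@s["ft_force"]).round(1),"grip",s["grip_width"].round(4),round(s["gripper_force"],1),R.round(3).tolist())
    return s
def tgt(s,a): # tool delta to board angle a deg
    t=np.radians(a)+YAW; p=AX+.05*np.array([np.cos(t),np.sin(t)]); d=s["tool_rot"].T@np.array([*(p-s["position"][:2]),0]); print(a,(d*100).round(2))
E
python3 - <<'E'
from h import *
s=st(); print(s["wrist_torque"])
E
```

```text
Traceback (most recent call last):
  File "h.py", line 27, in st
    print(s["time_s"],p.round(4),"r",np.linalg.norm(r).round(4),"board ang",np.degrees(np.arctan2(r[1],r[0])-YAW).round(1),"F tool",(R.T@s["ft_force"]).round(1),"grip",s["grip_width"].round(4),round(s["gripper_force"],1),R.round(3).tolist())
                                                                                                                                                                        ^^^^^^^^^^^^^^^^^^^^^
AttributeError: 'float' object has no attribute 'round'
```

Request:
{"name": "move_arm", "arguments": {
  "jaw": [2,2,2,2,2,2,2,2],
  "dp": [
    [-0.17,1.29,0],
    [-0.5,1.21,0],
    [-0.79,1.04,0],
    [-1.04,0.79,0],
    [-1.21,0.5,0],
    [-0.88,0.15,0],
    [0,0,0],
    [0,0,0]
  ],
  "turn": [
    [0,0,0],
    [0,0,0],
    [0,0,0],
    [0,0,0],
    [0,0,0],
    [0,0,0],
    [0,0,0],
    [0,0,0]
  ]
}}

```text
time_s: 16.37
position: [0.5948, -0.1163, 0.1406]
tool_rot: [[0.184, 0.983, 0.004], [0.983, -0.184, -0.002], [-0.002, 0.004, -1.0]]
ft_force: [0.5, -2.5, 5.6]
grip_width: 0.021
gripper_force: 44.2
```

```bash
sed -i 's/s\["grip_width"\].round(4)/round(s["grip_width"],4)/' h.py
python3 - <<'E'
from h import *
s=st(); [tgt(s,a) for a in(0,-3)]
E
```

```text
16.3667 [ 0.5948 -0.1163  0.1406] r 0.0502 board ang 3.3 F tool [-2.4  1.  -5.5] grip 0.021 44.2 [[0.184, 0.983, 0.004], [0.983, -0.184, -0.002], [-0.002, 0.004, -1.0]]
0 [-0.28 -0.01  0.  ]
-3 [-0.55 -0.02  0.  ]
```

Request:
{"name": "move_arm", "arguments": {
  "jaw": [2,2,2],
  "dp": [
    [-0.3,0,0],
    [0,0,0],
    [0,0,0]
  ],
  "turn": [
    [0,0,0],
    [0,0,0],
    [0,0,0]
  ]
}}

```text
time_s: 16.62
position: [0.5945, -0.1185, 0.1407]
tool_rot: [[0.183, 0.983, 0.004], [0.983, -0.183, -0.002], [-0.001, 0.005, -1.0]]
ft_force: [1.9, -0.6, 4.7]
grip_width: 0.0209
gripper_force: 44.2
```

Request:
{"name": "move_arm", "arguments": {
  "jaw": [2,2,2],
  "dp": [
    [-0.3,0,0],
    [0,0,0],
    [0,0,0]
  ],
  "turn": [
    [0,0,0],
    [0,0,0],
    [0,0,0]
  ]
}}

```text
time_s: 16.87
position: [0.5942, -0.1197, 0.1407]
tool_rot: [[0.182, 0.983, 0.005], [0.983, -0.182, 0.001], [0.002, 0.005, -1.0]]
ft_force: [3.7, 6.7, 5.6]
grip_width: 0.0209
gripper_force: 44.2
```

Request:
{"name": "move_arm", "arguments": {
  "jaw": [2,2,2],
  "dp": [
    [-0.3,0,0],
    [0,0,0],
    [0,0,0]
  ],
  "turn": [
    [0,0,0],
    [0,0,0],
    [0,0,0]
  ]
}}

```text
time_s: 17.12
position: [0.5942, -0.12, 0.1407]
tool_rot: [[0.181, 0.983, 0.006], [0.983, -0.181, 0.006], [0.007, 0.005, -1.0]]
ft_force: [6.9, 19.6, 6.0]
grip_width: 0.0208
gripper_force: 44.3
```

Run:
```python
from h import *
s=st(); print(s["wrist_torque"])
```

```text
17.1167 [ 0.5942 -0.12    0.1407] r 0.0502 board ang -1.0 F tool [20.6  3.3 -5.9] grip 0.0208 44.3 [[0.181, 0.983, 0.006], [0.983, -0.181, 0.006], [0.007, 0.005, -1.0]]
[ 3.04136017 -1.14968683  0.01300779]
```

The stop is felt (20 N) at board angle 0. Now I'll back off two turns.

Request:
{"name": "move_arm", "arguments": {
  "jaw": [2,2,2,2,2,2,2],
  "dp": [
    [0.49,0,0],
    [1.29,-0.17,0],
    [1.21,-0.5,0],
    [1.04,-0.79,0],
    [0.79,-1.04,0],
    [0.5,-1.21,0],
    [0.17,-1.29,0]
  ],
  "turn": [
    [0,0,0],
    [0,0,0],
    [0,0,0],
    [0,0,0],
    [0,0,0],
    [0,0,0],
    [0,0,0]
  ]
}}

```text
time_s: 17.7
position: [0.5543, -0.0611, 0.1406]
tool_rot: [[0.182, 0.983, 0.005], [0.983, -0.182, -0.003], [-0.002, 0.006, -1.0]]
ft_force: [1.9, -8.9, 4.3]
grip_width: 0.0208
gripper_force: 44.1
```

Request:
{"name": "move_arm", "arguments": {
  "jaw": [2,2,2,2,2,2],
  "dp": [
    [-0.17,-1.29,0],
    [-0.5,-1.21,0],
    [-0.79,-1.04,0],
    [-1.04,-0.79,0],
    [-1.21,-0.5,0],
    [-1.29,-0.17,0]
  ],
  "turn": [
    [0,0,0],
    [0,0,0],
    [0,0,0],
    [0,0,0],
    [0,0,0],
    [0,0,0]
  ]
}}

```text
time_s: 18.2
position: [0.4958, -0.1012, 0.1406]
tool_rot: [[0.183, 0.983, 0.005], [0.983, -0.183, -0.001], [-0.0, 0.005, -1.0]]
ft_force: [9.8, 0.4, 5.1]
grip_width: 0.021
gripper_force: 44.3
```

Run:
```python
from h import *
s=st(); tgt(s,180)
```

```text
18.2 [ 0.4958 -0.1012  0.1406] r 0.05 board ang 180.4 F tool [ 2.2  9.6 -5.1] grip 0.021 44.3 [[0.183, 0.983, 0.005], [0.983, -0.183, -0.001], [-0.0, 0.005, -1.0]]
180 [ 0.03 -0.   -0.  ]
```

Tracking is accurate; I'll continue with the remaining one and a half turns.

Request:
{"name": "move_arm", "arguments": {
  "jaw": [2,2,2,2,2,2,2,2,2,2,2,2],
  "dp": [
    [-1.29,0.17,0],
    [-1.21,0.5,0],
    [-1.04,0.79,0],
    [-0.79,1.04,0],
    [-0.5,1.21,0],
    [-0.17,1.29,0],
    [0.17,1.29,0],
    [0.5,1.21,0],
    [0.79,1.04,0],
    [1.04,0.79,0],
    [1.21,0.5,0],
    [1.29,0.17,0]
  ],
  "turn": [
    [0,0,0],
    [0,0,0],
    [0,0,0],
    [0,0,0],
    [0,0,0],
    [0,0,0],
    [0,0,0],
    [0,0,0],
    [0,0,0],
    [0,0,0],
    [0,0,0],
    [0,0,0]
  ]
}}

```text
time_s: 19.2
position: [0.5943, -0.1201, 0.1406]
tool_rot: [[0.184, 0.983, 0.003], [0.983, -0.184, -0.003], [-0.002, 0.003, -1.0]]
ft_force: [-4.6, -2.3, 9.5]
grip_width: 0.0213
gripper_force: 44.8
```

Request:
{"name": "move_arm", "arguments": {
  "jaw": [2,2,2,2,2,2,2,2,2,2,2,2],
  "dp": [
    [1.29,-0.17,0],
    [1.21,-0.5,0],
    [1.04,-0.79,0],
    [0.79,-1.04,0],
    [0.5,-1.21,0],
    [0.17,-1.29,0],
    [-0.17,-1.29,0],
    [-0.5,-1.21,0],
    [-0.79,-1.04,0],
    [-1.04,-0.79,0],
    [-1.21,-0.5,0],
    [-1.29,-0.17,0]
  ],
  "turn": [
    [0,0,0],
    [0,0,0],
    [0,0,0],
    [0,0,0],
    [0,0,0],
    [0,0,0],
    [0,0,0],
    [0,0,0],
    [0,0,0],
    [0,0,0],
    [0,0,0],
    [0,0,0]
  ]
}}

```text
time_s: 20.2
position: [0.4958, -0.1013, 0.1406]
tool_rot: [[0.183, 0.983, 0.005], [0.983, -0.183, -0.001], [0.0, 0.005, -1.0]]
ft_force: [8.8, 2.6, 4.9]
grip_width: 0.0208
gripper_force: 44.3
```

Request:
{"name": "move_arm", "arguments": {
  "jaw": [2,2,2,2,2,2,2,2,2,2,2,2],
  "dp": [
    [-1.29,0.17,0],
    [-1.21,0.5,0],
    [-1.04,0.79,0],
    [-0.79,1.04,0],
    [-0.5,1.21,0],
    [-0.17,1.29,0],
    [0.17,1.29,0],
    [0.5,1.21,0],
    [0.79,1.04,0],
    [1.04,0.79,0],
    [1.21,0.5,0],
    [0.9,0.17,0]
  ],
  "turn": [
    [0,0,0],
    [0,0,0],
    [0,0,0],
    [0,0,0],
    [0,0,0],
    [0,0,0],
    [0,0,0],
    [0,0,0],
    [0,0,0],
    [0,0,0],
    [0,0,0],
    [0,0,0]
  ]
}}

```text
time_s: 21.2
position: [0.5935, -0.1234, 0.1406]
tool_rot: [[0.183, 0.983, 0.003], [0.983, -0.183, -0.002], [-0.002, 0.003, -1.0]]
ft_force: [-2.2, -3.4, 9.2]
grip_width: 0.0211
gripper_force: 44.8
```

Request:
{"name": "move_arm", "arguments": {
  "jaw": [2,2],
  "dp": [
    [0.3,0,0],
    [0,0,0]
  ],
  "turn": [
    [0,0,0],
    [0,0,0]
  ]
}}

```text
time_s: 21.37
position: [0.5942, -0.1197, 0.1406]
tool_rot: [[0.182, 0.983, 0.004], [0.983, -0.182, -0.001], [-0.0, 0.004, -1.0]]
ft_force: [3.5, 2.2, 7.9]
grip_width: 0.0208
gripper_force: 44.6
```

Run:
```python
from h import *
s=st(); d=s["tool_rot"].T@(np.array([.5942,-.1197,s["position"][2]])-s["position"]); print("to stop pose cm",(d*100).round(2))
```

```text
21.3667 [ 0.5942 -0.1197  0.1406] r 0.0502 board ang -0.7 F tool [ 2.8  3.  -7.8] grip 0.0208 44.6 [[0.182, 0.983, 0.004], [0.983, -0.182, -0.001], [-0.0, 0.004, -1.0]]
to stop pose cm [ 0. -0. -0.]
```

Request:
{"name": "move_arm", "arguments": {
  "jaw": [2,2,2,2,2,2],
  "dp": [
    [0,0,0],
    [0,0,0],
    [0,0,0],
    [0,0,0],
    [0,0,0],
    [0,0,0]
  ],
  "turn": [
    [0,0,0],
    [0,0,0],
    [0,0,0],
    [0,0,0],
    [0,0,0],
    [0,0,0]
  ]
}}

```text
time_s: 21.87
position: [0.5941, -0.1201, 0.1406]
tool_rot: [[0.183, 0.983, 0.004], [0.983, -0.183, -0.001], [0.0, 0.004, -1.0]]
ft_force: [3.6, 1.9, 7.7]
grip_width: 0.0209
gripper_force: 44.6
```

Run:
```python
from h import *
st(); a,_=cams.get_image("wrist"); b,_=cams.get_image("top")
b=cv2.resize(b[130:310,180:510],(660,360)); save("pics/fin.png",np.vstack([cv2.resize(a,(384,240)),np.zeros((360,384,3),np.uint8)]) if 0 else np.hstack([cv2.resize(a[:,120:520],(360,360)),cv2.resize(b,(440,360))]))
```

```text
21.8667 [ 0.5941 -0.1201  0.1406] r 0.0502 board ang -1.1 F tool [ 2.5  3.3 -7.7] grip 0.0209 44.6 [[0.183, 0.983, 0.004], [0.983, -0.183, -0.001], [0.0, 0.004, -1.0]]
```

View pics/fin.png

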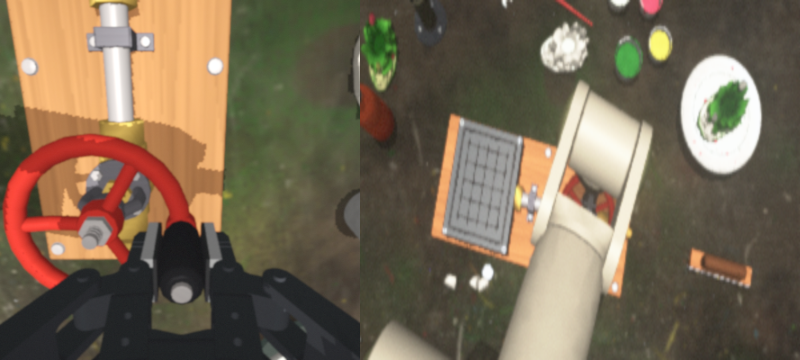

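The handle is held in the pads at board angle about 0. The plate is clear, the block stands on the bench, and the bystanders are unmoved.

```bash
python3 -c "
from rig import ticket
print(ticket.close_job())"
```

```text
the job is handed in; nothing more can be done
None
```

The job is handed in at about 22 s: all four chips are off the plate, the scraper is back on the bench, and the wheel was closed to its stop, opened two full turns and left held by its handle, within about 1° by the arm's own readings.

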